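# Right the toy police car and push it up to the kerb

### The arm

A 7-joint arm with a two-finger parallel gripper is mounted at the origin on the work surface. World frame = base frame: x ahead of the robot, y to its left, z up, the work surface at z = 0. Lengths are in m, angles in rad, forces in N, time in s.
With the tool pointing down it reaches from about 0.425 to 0.825 m from the base axis. Payload 3.6 kg.
Tool frame: the origin (TCP) lies where the fingers leave the gripper's body, on its centre line; the fingertips stand 73 mm ahead of it and the grasp point (between the pads) lies 54 mm ahead of it; z points along the fingers, y is the line along which they close (so a half turn about z gives the same grasp; the last joint's range is limited). The gripper opens to 85 mm and grips with 20 to 120 N. Pads are 22 mm wide; open, the fingers measure 114 mm over their backs; the gripper's body (76 mm by 85 mm) begins 54 mm behind the grasp point. The pads swing forward as they close: fully open they stand 13 mm farther back than shut.
Start: joints at [-1.149, 0.615, -0.013, 1.423, 0.008, 1.103, -0.04], TCP at [0.282, 0.586, 0.304] pointing down, gripper open.
Joint ranges: [-3.12, 3.12], [-0.3, 2.06], [-1.34, 1.32], [0.26, 2.42], [-1.36, 4.5], [0.01, 1.98], [-2.84, 2.84]. Speed limits (rad/s): [2.79, 2.79, 3.14, 3.14, 3.14, 3.14, 3.14].

### API

Orientations are given as a unit quaternion [x, y, z, w].
In Python, from station import arm, snapshot, camera_info, ticket gives the robot as it stands. Calls block until the motion is done:
- arm.movep(position, orientation): joint-space move of the TCP to a pose.
- arm.line_to(position, velocity=0.15, ori=None): straight line of the TCP; ori=None keeps the orientation; velocity is the mean speed in m/s.
- arm.move_j(angles): joint-space move.
- arm.move_gripper(opening, effort=None): opening from 0.0 (shut) to 1.0 (fully open); effort is the grip in N (None keeps the last); returns when the fingers have stopped.
- arm.pause(seconds).
- arm.ik(position, orientation): joint angles nearest the present ones, or None.
- snapshot(name): name is "scene" or "top"; returns the picture (420x560x3 uint8, blue, green, red); there is no depth.
- camera_info(name): a dict with "fx", "fy", "cx", "cy" (pixels), "dist_coeffs" ([k1, k2, p1, p2, k3] as OpenCV has them; the pictures are not rectified), "R" (3x3) and "t" (3): a world point X has camera coordinates R X + t. Camera axes: x right, y down, z forward; pixel columns grow to the right and rows downward; lengths in m; the calibration is good to about 2 mm. A picture is of the moment at which its call begins. camera_info takes no time and is no camera call.
A pose or a line that the arm cannot do raises arm.MotionError and nothing moves.
- ticket.finish_job(): hands the job in; it is judged then, once.
Readings, each from a call of its own:
- arm.read_time(): time.
- arm.read_joint_positions(): joint angles.
- arm.read_dq(): joint speeds.
- arm.read_effort(): joint torques, N m.
- arm.read_tool_pos(): TCP position.
- arm.read_eef_rot(): TCP orientation.
- arm.read_ft_force(): force on the tool from outside, world axes, zero at the start.
- arm.read_wrist_torque(): the same for the moment, N m.
- arm.read_opening(): opening from 0.0 (shut) to 1.0 (fully open).
- arm.read_finger_force(): force on a finger pad.
Only numpy, scipy, OpenCV 4.12 (cv2) and the standard library are available. Lean on these libraries where they do the work, as an engineer would, in place of code of your own. Each camera call takes 0.05 s, during which the arm holds its last target. There are 200 camera calls.

### The job

The white toy police car lies on its side on the grey road tile. Tip it back onto its wheels by pushing with the fingertips, then push it forwards along the tile until its nose is up against the yellow kerb, standing straight on the road. Only push: do not pick the car up, and leave the green racer, the petrol pump and the tin where they stand.

Things in the scene. Friction and masses are not known exactly. Their poses are not given: they have to be found in the camera images.
- police_car: White toy police car, 130 mm long, 66 wide, 47 high over its light bar, about 150 g. Origin: under its middle, at the level of the wheel bottoms; x to its nose, y to its left, z to its roof. Flat nose and tail from z 7 to 27. Wheels do not turn: it slides. At the start it lies at rest on its right side (y up), roof towards the robot, nose roughly towards the kerb.
- light_bar (a point): Centre of the outer face of the red and blue light bar on the roof, at z 47 of the car. The bar is solid, 22 mm long (car x), 56 wide (car y), 6 thick; under it the cabin roof, 66 long, 58 wide, at z 41. As the car lies, the bar's face is upright, 5 to 61 above the tile. Pushed near its top edge towards the wheels, the fingertip rising with it, the car tips about its wheels.
- car_nose (a point): Centre of the flat front face of the police car, 65 ahead of its origin, 17 above the wheel bottoms.
- car_middle (a point): Middle of the police car, 24 above its origin along its z: 41 over the table as the car lies, 32 as it stands, about 50 while it tips. The weight sits low (about 17 above the wheel bottoms): once tipped about 30 degrees, the car falls onto its wheels by itself.
- road_tile: Grey hard silicone road tile, fixed to the shelf top, 200 mm (its x) by 320 mm (its y, the way the road runs), 8 thick, with white lines; grippy (friction about 0.8). Origin: centre of its underside, on the table. x points away from the robot, y to the robot's left, turned by the tile's yaw.
- kerb_face (a point): The yellow kerb, a fixed bar along the tile's x at its -y end, 160 mm long, 15 deep, 20 high above the tile. The point is the middle of the foot of the face that looks to the car (+y of the tile), at the tile's top surface, 145 from the tile's centre.
- racer: Green die-cast racer, 100 mm long (x), 46 wide, 32 high, loose; origin at the centre of its underside. Bystander, beside the tile.
- pump: Red plastic toy petrol pump, 50 by 60 mm base, 90 mm high, loose; origin at the centre of its underside. Bystander, beside the tile.
- tin: Aluminium tin, 64 mm diameter, 75 mm high, loose; origin at the centre of its underside. Bystander, beside the tile.
Mind the look-alikes: they are no part of the job. Of the things that look like the police_car, the smallest one is meant.

How it is judged:
On the way, in this order (a step that is already met when the one before it is completed fails the run):
1. the police car stands on its wheels on the tile, before it is up at the kerb (angle between police_car's own z axis and vertical below 0.12 rad and height (world z) of police_car below 0.014 m and y of car_nose in the frame of road_tile above -0.125 m), for 0.2 s.
2. the police car, on its wheels, has its nose up to the kerb (angle between police_car's own z axis and vertical below 0.12 rad and y of car_nose in the frame of road_tile below -0.133 m and angle between the x axis of police_car and the y axis of road_tile, either way round below 0.2 rad), for 0.2 s.
At the end, for the whole second after the job is handed in: The police car stands at rest on its four wheels on the road tile (tilt under 0.12 rad, its middle line within 65 mm of the tile's), its nose within 12 mm of the kerb's face, and pointing along the road within 0.2 rad (all of step 2 and x of police_car in the frame of road_tile between -0.065 and 0.065 m and height (world z) of police_car between 0.004 and 0.014 m and y of car_nose in the frame of road_tile above -0.15 m and linear speed of police_car below 0.02 m/s); the robot touches nothing.
It fails at once if the police car is lifted off the tile (over 11 mm as it lies or tips, over 20 mm once it is upright) (height (world z) of police_car above 0.052 m or height (world z) of car_middle above 0.062 m or (angle between police_car's own z axis and vertical below 0.3 rad and height (world z) of police_car above 0.028 m)).
It fails at once if the green racer is shoved more than 15 mm or tipped (distance of racer from where it was at the start of the episode above 0.015 m or angle between racer's own z axis and vertical above 0.35 rad).
It fails at once if the petrol pump is shoved more than 15 mm or tipped (distance of pump from where it was at the start of the episode above 0.015 m or angle between pump's own z axis and vertical above 0.35 rad).
It fails at once if the tin is shoved more than 15 mm or tipped (distance of tin from where it was at the start of the episode above 0.015 m or angle between tin's own z axis and vertical above 0.35 rad).
It also fails if it takes over 51 s, if anything falls off the work surface, if the arm or the gripper's body presses on something with over 40 N, if the wrist force passes 120 N, or if a joint passes its speed limit or range.

## Working session

There is one attempt and no reset: what is moved stays moved. The work goes in short steps, each a Python script; the robot and the scene stay as the last script left them, time stands still between calls to the robot, and variables do not carry over. Pictures are saved under pics/ and viewed, at most 10 in all, crops included, and the job is handed in when it is done.

```bash
ls; mkdir -p pics
python3 - <<'E'
from station import arm,snapshot,camera_info
import cv2,numpy as np
for n in("scene","top"):
    im=snapshot(n); cv2.imwrite(f"pics/{n}0.png",im); c=camera_info(n)
    R=np.array(c["R"]);print(n,c["fx"],c["fy"],c["cx"],c["cy"],c["dist_coeffs"],"pos",-R.T@np.array(c["t"]),R.round(3).tolist())
print(arm.read_time(),arm.read_eef_rot())
E
```

```text
pics
scene 443.0164256020833 443.0164256020833 277.99035145865264 202.78758758683853 [0.04013338 0.         0.         0.         0.        ] pos [1.11547701 0.11840336 0.8592998 ] [[-0.143, 0.99, -0.012], [0.82, 0.112, -0.562], [-0.555, -0.09, -0.827]]
top 451.6479910624647 451.6479910624647 267.3838644707518 208.59939064670897 [-0.10884946  0.          0.          0.          0.        ] pos [0.4812914  0.05546262 0.83299663] [[-0.014, -0.999, 0.032], [-0.994, 0.01, -0.109], [0.108, -0.034, -0.994]]
0.1 [ 2.22492521e-01  9.74933697e-01 -1.13919906e-03 -2.59309250e-04]
```

View pics/scene0.png

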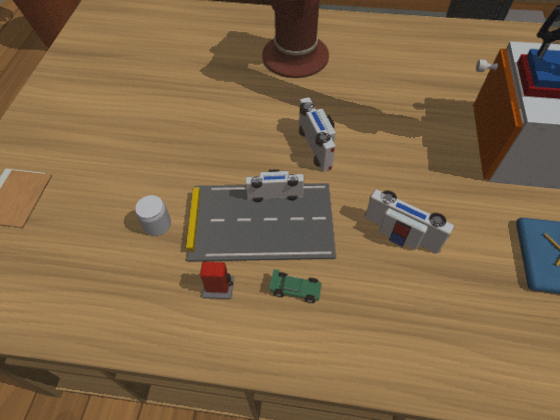

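View pics/top0.png

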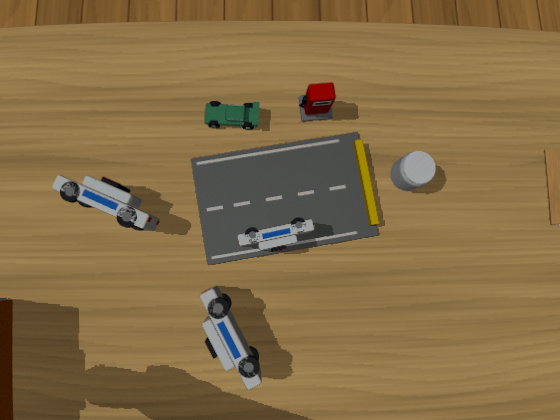

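The scene view shows a small police car on the tile at (275,186), with the kerb at (193,218). The look-alikes are the white cars at (317,135) and (408,220). In the top view the cars are at (276,234), (231,338) and (105,203). The smallest is the one on the tile, so I'm checking it in a close crop and measuring it.

```bash
cat > h.py <<'E'
from station import arm,snapshot,camera_info,ticket
import cv2,numpy as np
def cam(n):
    c=camera_info(n);K=np.array([[c["fx"],0,c["cx"]],[0,c["fy"],c["cy"]],[0,0,1]])
    return K,np.array(c["dist_coeffs"],float),np.array(c["R"]),np.array(c["t"])
def rays(n,px):
    K,d,R,t=cam(n);u=cv2.undistortPoints(np.array(px,float).reshape(-1,1,2),K,d)[:,0]
    return -R.T@t,np.c_[u,np.ones(len(u))]@R
def onz(n,px,z):
    o,r=rays(n,px);return o+r*((z-o[2])/r[:,2])[:,None]
def tri(p1,p2):
    o1,r1=rays("top",p1);o2,r2=rays("scene",p2);r1,r2=r1[0],r2[0]
    s=np.linalg.lstsq(np.c_[r1,-r2],o2-o1,rcond=None)[0]
    a,b=o1+s[0]*r1,o2+s[1]*r2;return (a+b)/2,np.linalg.norm(a-b)
def big(m,k=0):
    cs=sorted(cv2.findContours(m.astype(np.uint8),0,2)[0],key=cv2.contourArea);return cs[-1-k]
E
python3 - <<'E'
from h import *
for n in("top","scene"):
    im=cv2.imread(f"pics/{n}0.png").astype(int);hsv=cv2.cvtColor(im.astype(np.uint8),cv2.COLOR_BGR2HSV).astype(int)
    y=big((hsv[...,0]>20)&(hsv[...,0]<35)&(hsv[...,1]>170)&(hsv[...,2]>120)) 
    box=cv2.boxPoints(cv2.minAreaRect(y));print(n,"kerb",box.round(1).tolist(),onz(n,box,.028).round(4)[:,:2].tolist())
    tm=((hsv[...,1]<60)&(hsv[...,2]<110)).astype(np.uint8);tm=cv2.morphologyEx(tm,cv2.MORPH_CLOSE,np.ones((5,5)))
    if n=="top": tm[270:]=0;tm[:,:180]=0
    r=cv2.minAreaRect(big(tm));box=cv2.boxPoints(r);print("tile",box.round(1).tolist(),onz(n,box,.008).round(4)[:,:2].tolist())
t=cv2.imread("pics/top0.png")[205:265,225:325];s=cv2.imread("pics/scene0.png")[160:220,225:325]
cv2.imwrite("pics/crop.png",cv2.resize(np.vstack([t,s]),None,fx=5,fy=5,interpolation=cv2.INTER_CUBIC))
E
```

```text
top kerb [[354.20001220703125, 140.0], [362.1000061035156, 138.39999389648438], [379.0, 222.8000030517578], [371.1000061035156, 224.39999389648438]] [[0.695, -0.1342], [0.698, -0.1492], [0.541, -0.1741], [0.5383, -0.1594]]
tile [[189.60000610351562, 158.60000610351562], [360.0, 130.1999969482422], [377.70001220703125, 236.10000610351562], [207.1999969482422, 264.5]] [[0.6663, 0.1708], [0.7195, -0.151], [0.5179, -0.1764], [0.4705, 0.1379]]
scene kerb [[185.6999969482422, 247.0], [192.10000610351562, 186.8000030517578], [199.1999969482422, 187.60000610351562], [192.8000030517578, 247.6999969482422]] [[0.6971, -0.1499], [0.5407, -0.1763], [0.5406, -0.1593], [0.6968, -0.1344]]
tile [[185.5, 178.1999969482422], [333.6000061035156, 175.5], [335.1000061035156, 258.1000061035156], [187.0, 260.79998779296875]] [[0.504, -0.2055], [0.4479, 0.1479], [0.6697, 0.1673], [0.7192, -0.1449]]
```

View pics/crop.png

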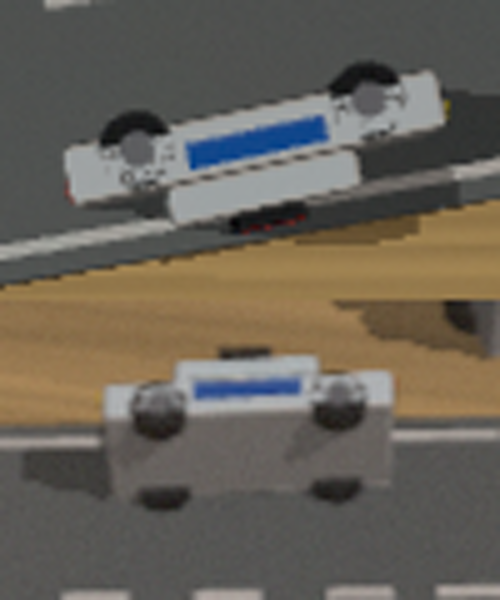

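The crop confirms the choice. The car on the tile lies left side up, with its roof and light bar towards the robot and its nose (yellow lamp) towards the kerb. The light bar is at about (279,249) in the top view. Next I triangulate the body corners and wheel hubs from the two views.

```bash
python3 - <<'E'
from h import *
T=lambda a:[225+(a[0]-2)/5,205+(a[1]-2)/5]; S=lambda a:[225+(a[0]-2)/5,160+(a[1]-302)/5]
for k,a,b in [("nose z27",(446,122),(107,387)),("tail z27",(76,206),(392,372)),("nosehub",(370,97),(160,410)),("tailhub",(140,147),(338,402)),("barfront",(307,212),(220,349)),("barrear",(232,222),(270,349))]:
    p,e=tri(T(a),S(b));print(k,p.round(4),round(e,4),onz("top",T(a),.074)[0,:2].round(4))
    
y=np.array([-.159,.987]);x=np.array([.987,.159]);
n,t=[onz("top",T(a),.074)[0,:2] for a in((446,122),(76,206))]
d=n-t;L=np.hypot(*d);d/=L;print("len",L,"dir",d,"ang to road",np.arctan2(d@x,-d@y))
E
cat >> h.py <<'E'
from scipy.spatial.transform import Rotation as Ro
E
```

```text
nose z27 [ 0.5286 -0.0482  0.0723] 0.0008 [ 0.5285 -0.0484]
tail z27 [0.5019 0.0772 0.0707] 0.0006 [0.5018 0.0768]
nosehub [ 0.5374 -0.0226  0.0714] 0.0008 [ 0.5373 -0.0227]
tailhub [0.5215 0.0553 0.0702] 0.0004 [0.5213 0.0551]
barfront [ 0.4989 -0.0011  0.0704] 0.0003 [ 0.4988 -0.0007]
barrear [0.496  0.0229 0.0707] 0.0032 [0.4958 0.0246]
len 0.12795401820378943 dir [ 0.20843762 -0.97803566] ang to road 0.050255230517453404
```

```bash
cat >> h.py <<'E'
def quat(a): return [np.cos(a/2),np.sin(a/2),0,0]
TX=np.array([.987,.159]);TY=np.array([-.159,.987]);KF=np.array([.6167,-.1468])  # kerb face middle
E
python3 - <<'E'
from h import *
u=np.array([.979,.205]);face=np.array([.4957,.0101])
A=np.arctan2(.205,.979)
for a in(A+np.pi,A): 
    q=arm.ik([.47,.005,.22],quat(a));print(a,q and np.round(q,2))
    if q is not None: break
arm.move_gripper(0.0)
P=lambda s,z:[*(face+u*(s-.011)),z+.073]
arm.movep(P(-.018,.16),quat(a)); arm.line_to(P(-.018,.055),.12)
f0=np.array(arm.read_ft_force())
arm.line_to(P(0,.055),.04)
for th in np.radians([8,16,24,32,38]):
    c,s=np.cos(th),np.sin(th);p=np.array([[c,s],[-s,c]])@[-.047,.047]
    arm.line_to(P(p[0]+.047,p[1]+.008),.05)
    print(round(np.degrees(th)),(np.array(arm.read_ft_force())-f0).round(2))
arm.pause(.4); arm.line_to(P(.02,.15),.15)
for n in("top","scene"): cv2.imwrite(f"pics/{n}1.png",snapshot(n))
print(arm.read_time())
cv2.imwrite("pics/c1.png",np.hstack([cv2.resize(cv2.imread(f"pics/{n}1.png")[b:b+130,a:a+130],None,fx=3,fy=3) for n,a,b in(("top",225,140),("scene",200,150))]))
E
```

```text
Traceback (most recent call last):
ValueError: The truth value of an array with more than one element is ambiguous. Use a.any() or a.all()
```

Run:
```python
from h import *
u=np.array([.979,.205]);face=np.array([.4957,.0101])
A=np.arctan2(.205,.979)
for a in(A+np.pi,A): 
    q=arm.ik([.47,.005,.22],quat(a));print(a,q)
    if q is not None: break
arm.move_gripper(0.0)
P=lambda s,z:[*(face+u*(s-.011)),z+.073]
arm.movep(P(-.018,.16),quat(a)); arm.line_to(P(-.018,.055),.12)
f0=np.array(arm.read_ft_force())
arm.line_to(P(0,.055),.04)
for th in np.radians([8,16,24,32,38]):
    c,s=np.cos(th),np.sin(th);p=np.array([[c,s],[-s,c]])@[-.047,.047]
    arm.line_to(P(p[0]+.047,p[1]+.008),.05)
    print(round(np.degrees(th)),(np.array(arm.read_ft_force())-f0).round(2))
arm.pause(.4); arm.line_to(P(.02,.15),.15)
for n in("top","scene"): cv2.imwrite(f"pics/{n}1.png",snapshot(n))
print(arm.read_time())
cv2.imwrite("pics/c1.png",np.hstack([cv2.resize(cv2.imread(f"pics/{n}1.png")[b:b+130,a:a+130],None,fx=3,fy=3) for n,a,b in(("top",225,140),("scene",200,150))]))
```

```text
3.3480075767030515 [ 2.00703446e-03  4.59518303e-01 -8.32302849e-02  2.02869393e+00
  6.05146818e-02  6.55642579e-01  1.65659881e+00]
8 [-0.05 -0.18  0.12]
16 [ 0.84 -0.61  0.79]
24 [-0.01 -0.71  0.78]
32 [ 0.42 -0.68  0.16]
38 [ 0.26 -0.16  0.07]
7.4917
```

View pics/c1.png

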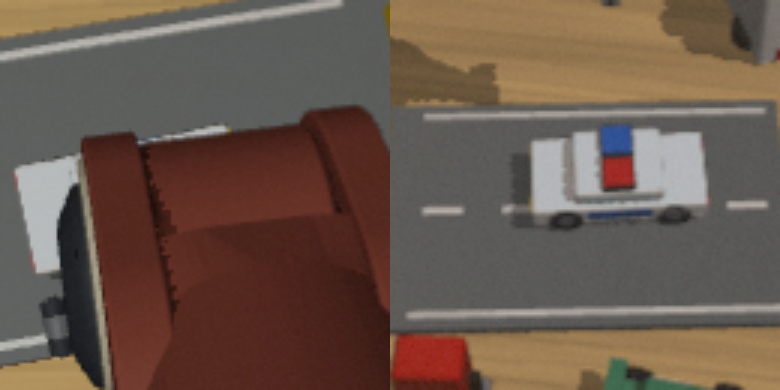

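The car now stands on its wheels. In the scene view it sits near the centre line with its nose to the left, clear of the kerb. I'm moving behind the tail and re-measuring.

Run:
```python
from h import *
A=np.arctan2(.987,-.159)
p=[.551,.17,.22]
best=[(abs(np.array(q)-arm.read_joint_positions()).max(),a) for a in(A,A-np.pi,A+np.pi) if (q:=arm.ik(p,quat(a))) is not None];print(best)
arm.movep(p,quat(min(best)[1])); arm.move_gripper(.5)
for n in("top","scene"): cv2.imwrite(f"pics/{n}2.png",snapshot(n))
print(arm.read_time(),arm.read_opening())
cv2.imwrite("pics/c2.png",np.hstack([cv2.resize(cv2.imread(f"pics/{n}2.png")[b:b+100,a:a+100],None,fx=4,fy=4,interpolation=2) for n,a,b in(("top",220,160),("scene",215,160))]))
```

```text
[(np.float64(1.5352124612467588), np.float64(1.7305183184569723)), (np.float64(0.9492352887302642), np.float64(-1.4110743351328208)), (np.float64(0.9492352887302642), np.float64(4.872110972046766))]
8.9833 0.4970583070558135
```

View pics/c2.png

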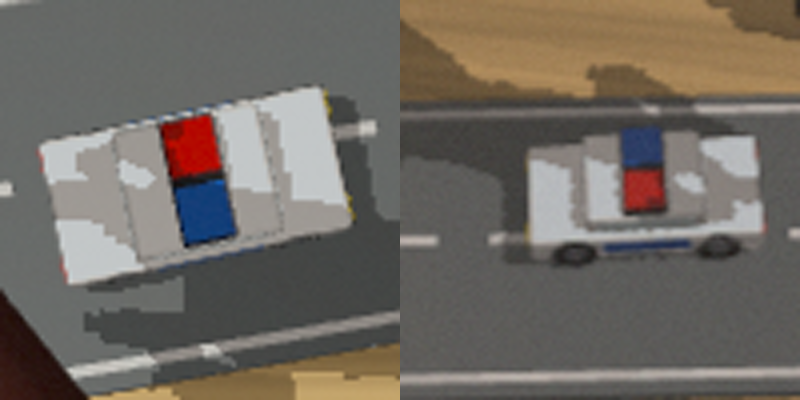

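The car is clear in the top view. Its tail corners are at about (230,196) and (236,231), its nose corners at about (301,182) and (308,216). I'm computing its pose and pushing with two fingertips square to the tile.

```bash
cat >> h.py <<'E'
def tile(p): p=np.array(p)[...,:2]-KF; return np.stack([p@TX,p@TY-.145],-1)
def world(x,y): return KF+TX*x+TY*(y+.145)
E
python3 - <<'E'
from h import *
px=np.array([(40,146),(66,285),(324,87),(352,224)])/4+[219.6,159.6]
w=onz("top",px,.035);c=tile(w);print(c.round(4).tolist())
tail,nose=c[:2].mean(0),c[2:].mean(0);d=nose-tail
print("tail",tail,"nose",nose,"yaw",np.arctan2(d[0],-d[1]),np.hypot(*d))
x0=(c[:2].mean(0)[0]+d[0]*.3)
arm.move_gripper(.35)
G=lambda y,z:[*world(x0,y),z]
ty=tail[1]
arm.line_to(G(ty+.04,.2),.15);arm.line_to(G(ty+.04,.097),.12);f0=np.array(arm.read_ft_force())
arm.line_to(G(ty+.014,.097),.06)
for y in np.linspace(ty,.005,6):
    arm.line_to(G(y,.097),.05);print(round(y,4),(np.array(arm.read_ft_force())-f0).round(2),tile(arm.read_tool_pos()).round(4))
for n in("top","scene"): cv2.imwrite(f"pics/{n}3.png",snapshot(n))
print(arm.read_time())
cv2.imwrite("pics/c3.png",np.hstack([cv2.resize(cv2.imread(f"pics/{n}3.png")[b:b+110,a:a+130],None,fx=3,fy=3,interpolation=2) for n,a,b in(("top",255,140),("scene",180,160))]))
E
```

```text
[[0.0135, 0.098], [-0.0495, 0.0969], [0.0184, -0.0317], [-0.0445, -0.0329]]
tail [-0.01802454  0.09746218] nose [-0.01301773 -0.03231603] yaw 0.03856060141699066 0.12987474872731683
0.0975 [ 0.03  0.25 -0.86] [-0.0167  0.0966]
0.079 [ 0.44  0.46 -1.21] [-0.0166  0.0779]
0.0605 [ 0.39  0.78 -0.84] [-0.0166  0.0594]
0.042 [ 1.11  0.35 -0.89] [-0.0166  0.041 ]
0.0235 [-0.1   0.9  -0.12] [-0.0166  0.0225]
0.005 [ 0.56  1.07 -0.69] [-0.0167  0.004 ]
14.425
```

View pics/c3.png

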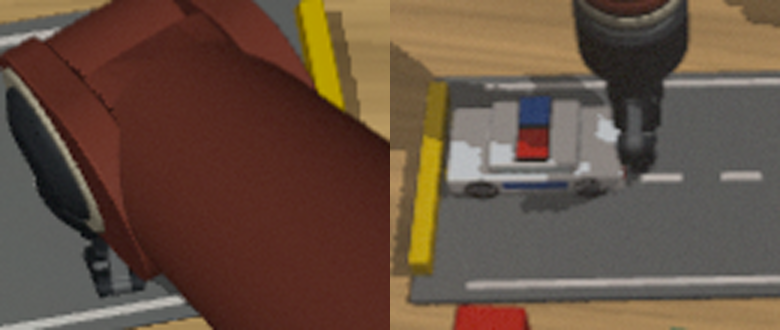

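The scene view shows the nose a few mm short of the kerb, straight. I'm stepping until the kerb pushes back.

Run:
```python
from h import *
p=np.array(arm.read_tool_pos());f0=np.array(arm.read_ft_force())
for i in range(14):
    p[:2]-=TY*.001;arm.line_to(p.tolist(),.02);arm.pause(.1)
    f=(np.array(arm.read_ft_force())[:2])@TY;print(i,round(f,2),tile(arm.read_tool_pos()).round(4))
    if f>4: break
p[:2]+=TY*.05;arm.line_to(p.tolist(),.08)
p[2]=.22;arm.line_to(p.tolist(),.15);p[:2]+=TY*.1;arm.line_to(p.tolist(),.15)
arm.pause(.2)
for n in("top","scene"): cv2.imwrite(f"pics/{n}4.png",snapshot(n))
print(arm.read_time())
cv2.imwrite("pics/c4.png",np.hstack([cv2.resize(cv2.imread(f"pics/{n}4.png")[b:b+130,a:a+130],None,fx=3,fy=3,interpolation=2) for n,a,b in(("top",260,130),("scene",180,150))]))
```

```text
0 0.03 [-0.0167  0.0036]
1 0.75 [-0.0166  0.0027]
2 0.97 [-0.0166  0.0019]
3 1.18 [-0.0166  0.0005]
4 1.03 [-0.0166 -0.0006]
5 1.67 [-0.0166 -0.0016]
6 2.46 [-0.0166 -0.0025]
7 1.97 [-0.0166 -0.0035]
8 0.39 [-0.0166 -0.0045]
9 4.42 [-0.0166 -0.0047]
20.7833
```

View pics/c4.png

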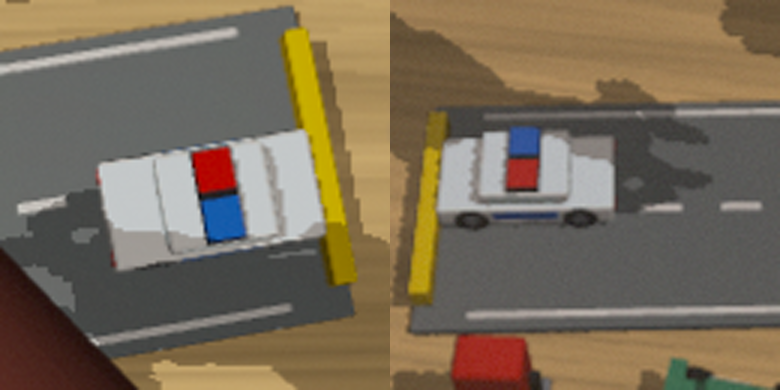

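Both views show the car upright with its nose flat against the yellow kerb, near the centre line. The kerb stopped it at 4.4 N, the arm is clear and the bystanders look untouched, so I'm handing in.

```bash
python3 -c "
from h import *
print(ticket.finish_job())"
```

```text
the job is handed in; nothing more can be done
None
```

The police car was tipped onto its wheels and pushed straight up to the yellow kerb, and the job was handed in after about 21 s of robot time; no verdict came back from the judge.

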